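# Find the filled end of the pill organiser and stand it on its mat

### The arm

A 6-joint arm with a two-finger parallel gripper is mounted at the origin on the work surface. World frame = base frame: x ahead of the robot, y to its left, z up, the work surface at z = 0. Lengths are in m, angles in rad, forces in N, time in s.
With the tool pointing down it reaches from about 0.35 to 0.975 m from the base axis. Payload 4.9 kg.
Tool frame: the origin (TCP) lies between the finger pads; the fingertips stand 17 mm ahead of it and the grasp point (between the pads) lies 2 mm behind it (manip.nose_length is the distance from the TCP to the fingertips, in m); z points along the fingers, y is the line along which they close (so a half turn about z gives the same grasp; the last joint's range is limited). The gripper opens to 85 mm and grips with 20 to 120 N. Pads are 22 mm wide; open, the fingers measure 114 mm over their backs; the gripper's body (76 mm by 85 mm) begins 54 mm behind the grasp point. The pads swing forward as they close: fully open they stand 13 mm farther back than shut.
Start: joints at [-1.378, 0.053, 1.613, -0, 1.476, -0.119], TCP at [0.192, -0.595, 0.248] pointing down, gripper open.
Joint ranges: [-3.01, 3.01], [-1.01, 2.22], [0.06, 2.58], [-1.02, 4.17], [0.09, 2.62], [-3.14, 3.14]. Speed limits (rad/s): [2.57, 2.57, 3.14, 3.14, 3.14, 3.14].

### API

Orientations are given as a unit quaternion [w, x, y, z].
In Python, from plant import manip gives the robot as it stands. The module is installed in compiled form; this text tells all that it offers.
- The arm moves only by the tool apply_moves, never from a script. Its argument "moves" is a list of rows, each a list of 3 entries, a list of its own where there are three numbers: the turn, a rotation vector about the tool's x, y, z in rad, then the shift along the tool's x, y, z in cm, then the closure, from -1 (fully open) to 1 (shut), so that 0 is half open. A call has 1 to 20 rows; each row is the pose to reach, as a shift and turn from the pose commanded when the call began, along the tool's axes at that moment; what a row does not reach only later rows make up. A row lasts 1/10 s, in which the tool goes at most 50 mm and 8.59 degrees, less where a joint would pass 70% of its speed; a pose out of reach is approached as far as the arm can. A call with a gripper value outside its range is refused whole. The fingers move at their own pace and stop on an object; the grip force is fixed at half the most. Time passes only in rows, so rows that repeat a pose let the fingers close. It gives the time, the measured TCP pose, the force, the opening and the grip force at its end, in the units of the state.
- manip.state(): the state, without advancing time (a new reading comes with each control period).
- manip.grab_frame(name): name is "scene" or "top"; returns a dict with "image" (420x560x3 uint8, red, green, blue), "K" (3x3 intrinsics, pixels), "rvec" (rotation vector, rad) and "tvec" (3), from world to camera coordinates, as OpenCV has them. Camera axes: x right, y down, z forward; pixel columns grow to the right and rows downward; lengths in m; the calibration is good to about 2 mm. A picture is of the moment at which its call begins. There is no depth.
- manip.job_done(): hands the job in; it is judged then, once.
Trained networks look in a picture, given as the dict that the camera call returned (one of the last four; its "shot" number tells which), for a name from the list of things; names that differ only in an ending like _2 or _b are one class to them, and where a whole thing is asked for, a point or a joint stands for the part that bears it (a point fixed in the world has none). Each returns a list of dicts, best first, with "score" (0 to 1); they miss things now and then, are a little off and sometimes report something else, mostly with a low value. They report only what shows in the picture. A call takes as long as a camera call. They do not tell look-alikes from the thing itself.
- manip.look_for(picture, label): "location" ([x, y, z] in m, in the coordinates of the camera as it stood for that picture, good to about 4 mm: the middle of the surface that is visible of it).
- manip.silhouettes(picture, label): "pixels" (420x560 bool, what is visible of it).
- manip.spot_point(picture, label): "location" ([x, y, z] in m, in the coordinates of the camera as it stood for that picture, good to about 4 mm: a listed point, or the origin of a listed thing).
The state is a dict: "time": time; "joint_pos": joint angles; "joint_vel": joint speeds; "joint_efforts": joint torques, N m; "tool_pos": TCP position; "tool_rot": TCP orientation; "contact_force": force on the tool from outside, world axes, zero at the start; "ft_torque": the same for the moment, N m; "gripper_width": opening from 0.0 (shut) to 1.0 (fully open); "grasp_force": force on a finger pad.
Only numpy, scipy, OpenCV 4.12 (cv2) and the standard library are available. Lean on these libraries where they do the work, as an engineer would, in place of code of your own. Each camera call takes 0.05 s, during which the arm holds its last target. There are 200 camera calls.

### The job

The purple pill organiser with the white carrying handle has been filled at one end only, either the yellow (morning) end or the blue (night) end, and its closed lids hide which. Lift it by its swivelling handle until it hangs clear of the counter and see which end sinks, then stand it upright, heavy end down, wholly on the round mat of the same colour as that end, and let go. Leave the mortar where it is.

Things in the scene. Friction and masses are not known exactly. Their poses are not given: they have to be found in the camera images.
- organiser_mid (a point): centre of the closed purple case, 100 x 44 x 34 mm, about 0.25 kg, lying flat at the start. x: along its length to the yellow-banded end (-x: blue-banded end); y: across it, along the handle's pivots; z: up. End faces 50 mm from here. Either end may be the filled one. Lifted by the handle, that end sinks within about 1 s and the case hangs nearly upright, lower face 138 mm below the bar's middle.
- handle_bar (a point): middle of the grip bar of the organiser's white U-shaped handle. Bar 12 mm thick (x), 60 mm long (y, parallel to the pivots), 16 mm high (z). Its two arms reach down to pivots at the case's middle, 88 mm below, so the bar starts about 105 mm above the counter. The case swings through below the bar, its corners 53 mm from the pivots: keep fingertips within 30 mm below the bar's middle.
- handle (a joint): turning angle (rad) of the handle on the case: 0 when it stands square above the lying case (start: within 0.1, held by light friction), about +1.57 when the case hangs with its yellow end down, about -1.57 with its blue end down; range -2 to 2; swings by weight.
- mat_yellow_top (a point): centre of the upper face of the round yellow mat, 110 mm across, 4 mm thick, fixed flat on the counter.
- mat_blue_top (a point): centre of the upper face of the round blue mat, 110 mm across, 4 mm thick, fixed flat on the counter.
- mortar: white ceramic mortar with its pestle, 104 mm across and 65 mm high (pestle to about 115 mm), loose on the counter beyond the work; origin at the centre of its underside. A bystander.
Things that resemble listed ones, but are neither listed nor needed, are in the scene too. Several things look just like the part that bears mat_blue_top: the one meant starts farthest to the robot's left. Of the things that look like the part that bears organiser_mid, the largest one is meant.

How it is judged:
On the way:
1. the organiser hangs clear of the counter with one end well down (height (world z) of organiser_mid above 0.065 m and (angle between organiser_mid's own x axis and vertical below 0.6 rad or angle between organiser_mid's own x axis and vertical above 2.54 rad)), for 0.2 s.
At the end, for the whole second after the job is handed in: The organiser stands upright (within 10 degrees), heavy end down, on the mat of that end's colour, its middle within 27 mm of the mat's centre, at rest and released (((x of fill in the frame of organiser_mid above 0 m and angle between organiser_mid's own x axis and vertical above 2.96 rad and horizontal distance between organiser_mid and mat_yellow_top below 0.027 m) or (x of fill in the frame of organiser_mid below 0 m and angle between organiser_mid's own x axis and vertical below 0.18 rad and horizontal distance between organiser_mid and mat_blue_top below 0.027 m)) and height (world z) of organiser_mid between 0.049 and 0.06 m and linear speed of organiser below 0.02 m/s and angular speed of organiser below 0.2 rad/s); the robot touches nothing.
It fails at once if the mortar is shoved more than 30 mm (distance of mortar from where it was at the start of the episode above 0.03 m).
It also fails if it takes over 43 s, if anything falls off the work surface, if the arm or the gripper's body presses on something with over 40 N, if the wrist force passes 120 N, or if a joint passes its speed limit or range.

## Working session

There is one attempt and no reset: what is moved stays moved. The work goes in short steps, Python scripts to look and compute and a tool call to move; the robot and the scene stay as the last step left them, time stands still between calls to the robot, and variables do not carry over. Pictures are saved under pics/ and viewed, at most 10 in all, crops included, and the job is handed in when it is done.

Besides the shell and the picture viewer there is one more tool, called after ">>>" by a JSON object that holds its "method" and its "body", one argument or row to a line. apply_moves: Moves the arm, as the interface text tells. Its arguments: {"type":"object","properties":{"moves":{"type":"array"}},"required":["moves"]}

```bash
mkdir -p pics; cat > h.py <<'E'
import numpy as np, cv2
from plant import manip
from scipy.spatial.transform import Rotation as R
def w(f,p): return R.from_rotvec(np.ravel(f["rvec"])).inv().apply(np.array(p)-np.ravel(f["tvec"]))
def shot(n):
    f=manip.grab_frame(n); return f
def save(f,n): cv2.imwrite("pics/"+n,f["image"][:,:,::-1])
def proj(f,p): return cv2.projectPoints(np.array([p],float),f["rvec"],f["tvec"],f["K"],None)[0].ravel().round(0)
def pts(f,l):
    for d in manip.spot_point(f,l)[:5]:
        x=w(f,d["location"]); print(l,round(d["score"],2),x.round(3),proj(f,x))
E
python3 - <<'E'
from h import *
fs=[shot("scene"),shot("top")]
save(fs[0],"s0.png");save(fs[1],"t0.png")
for f in fs:
    print("cam",w(f,[0,0,0]))
    for l in ["organiser_mid","handle_bar","mat_yellow_top","mat_blue_top","mortar"]: pts(f,l)
print(manip.state())
E
```

```text
cam [1.22968155 0.60435752 0.6510236 ]
organiser_mid 0.93 [0.597 0.081 0.014] [321. 271.]
organiser_mid 0.71 [0.488 0.069 0.008] [348. 251.]
organiser_mid 0.69 [ 0.514 -0.045  0.02 ] [305. 232.]
handle_bar 0.67 [0.489 0.071 0.071] [351. 229.]
handle_bar 0.65 [ 0.519 -0.04   0.102] [307. 204.]
handle_bar 0.6 [0.6   0.079 0.074] [321. 249.]
mat_yellow_top 0.83 [0.464 0.258 0.006] [424. 286.]
mat_blue_top 0.87 [ 0.41  -0.398  0.005] [245. 176.]
mat_blue_top 0.8 [ 0.596 -0.402  0.007] [193. 195.]
mat_blue_top 0.71 [ 0.524 -0.24   0.01 ] [250. 207.]
mortar 0.63 [ 0.773  0.123 -0.002] [275. 326.]
cam [ 0.40834361 -0.05800344  1.13634983]
organiser_mid 0.89 [0.496 0.068 0.008] [231. 249.]
organiser_mid 0.7 [0.607 0.08  0.012] [228. 207.]
organiser_mid 0.65 [ 0.519 -0.047  0.016] [275. 240.]
handle_bar 0.61 [0.601 0.08  0.074] [225. 205.]
handle_bar 0.56 [0.491 0.068 0.069] [229. 249.]
handle_bar 0.43 [ 0.532 -0.042  0.107] [273. 231.]
mat_yellow_top 0.84 [0.468 0.255 0.002] [160. 259.]
mat_blue_top 0.84 [ 0.527 -0.24   0.007] [349. 239.]
mat_blue_top 0.83 [ 0.412 -0.4    0.003] [411. 284.]
mat_blue_top 0.57 [ 0.602 -0.405  0.006] [410. 212.]
mortar 0.81 [ 0.773  0.125 -0.001] [215. 148.]
{'time': 0.6, 'joint_pos': array([-1.37799075e+00,  5.26487004e-02,  1.61284297e+00, -6.97853050e-06,
        1.47594806e+00, -1.18952322e-01]), 'joint_vel': array([ 0.00170628, -0.00073091, -0.00034802, -0.00277449, -0.00052944,
        0.00175511]), 'joint_efforts': array([-8.72866676e-04, -3.93411398e+01, -3.70233572e+01, -1.74794181e-04,
        7.43721303e-04,  2.60614229e-06]), 'tool_pos': array([ 0.19173808, -0.59488115,  0.24836952]), 'tool_rot': array([ 7.65359152e-05,  9.87875403e-01,  1.55248775e-01, -6.48478512e-07]), 'contact_force': array([ 0.90410021, -0.21577125,  0.41757751]), 'ft_torque': array([-0.02104807,  0.02611379, -0.02708185]), 'grasp_force': 0.0, 'gripper_width': 0.9994982010000582}
```

View pics/s0.png

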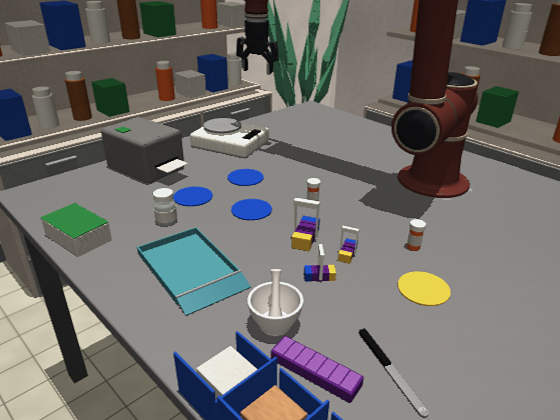

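View pics/t0.png

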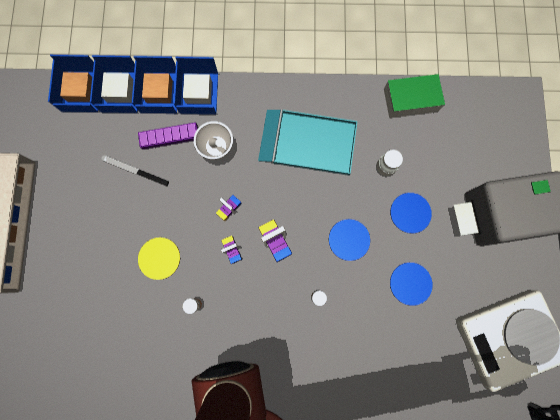

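The large organiser is at top (275,240) with its yellow end towards the upper left (267,226). The left-most blue mat is at (349,239), yellow mat (160,259). Now the yaw.

```bash
cat >> h.py <<'E'
def ray(f,uv,z):
    n=cv2.undistortPoints(np.array([[uv]],float),f["K"],None).ravel()
    c=w(f,[0,0,0]); d=w(f,[n[0],n[1],1])-c
    return c+d*(z-c[2])/d[2]
E
python3 - <<'E'
from h import *
for cam,(u,v) in dict(top=(275,240),scene=(306,232)).items():
    f=shot(cam); im=f["image"]; hsv=cv2.cvtColor(im,cv2.COLOR_RGB2HSV)
    m=np.zeros(im.shape[:2],bool); m[v-32:v+26,u-19:u+19]=1
    for n,(a,b) in dict(yel=(18,32),blue=(108,125),pur=(130,160)).items():
        k=m&(hsv[...,0]>=a)&(hsv[...,0]<=b)&(hsv[...,1]>130)
        ys,xs=np.nonzero(k)
        if len(xs): print(cam,n,len(xs),xs.mean().round(1),ys.mean().round(1),ray(f,(xs.mean(),ys.mean()),.034).round(3))
    k=m&(im.min(2)>170); ys,xs=np.nonzero(k)
    if cam=="top" and len(xs):
        (c,s,a)=cv2.minAreaRect(np.c_[xs,ys].astype(np.float32)); box=cv2.boxPoints((c,s,a))
        print("bar",c,s,ray(f,c,.113).round(3),[ray(f,b,.113)[:2].round(3) for b in box])
    for s in manip.silhouettes(f,"handle_bar"): print(s["score"],np.argwhere(s["pixels"]).mean(0),s["pixels"].sum())
t=manip.state();r=R.from_quat(np.roll(t["tool_rot"],-1)); print(r.as_matrix().round(3))
f=shot("top");save({"image":cv2.resize(f["image"][200:290,210:330],None,fx=6,fy=6)},"c0.png")
E
```

```text
top yel 137 267.3 226.4 [ 0.553 -0.026  0.034]
top blue 143 282.2 253.4 [ 0.484 -0.065  0.034]
top pur 237 276.3 242.9 [ 0.511 -0.049  0.034]
bar (272.6369323730469, 233.33438110351562) (5.027947425842285, 24.261842727661133) [ 0.526 -0.041  0.113] [array([ 0.517, -0.013]), array([ 0.546, -0.063]), array([ 0.535, -0.069]), array([ 0.507, -0.019])]
0.55 [234.18095238 273.25714286] 105
0.45 [205.41463415 226.97560976] 41
0.37 [247.75384615 229.52307692] 65
scene yel 318 301.2 240.9 [ 0.566 -0.01   0.034]
scene blue 66 309.3 218.8 [ 0.481 -0.064  0.034]
scene pur 226 306.4 227.4 [ 0.515 -0.042  0.034]
0.64 [208.37241379 306.93793103] 290
0.58 [258.45695364 319.98675497] 151
0.56 [232.19230769 351.        ] 104
[[ 0.952  0.307  0.   ]
 [ 0.307 -0.952 -0.   ]
 [ 0.     0.    -1.   ]]
```

View pics/c0.png

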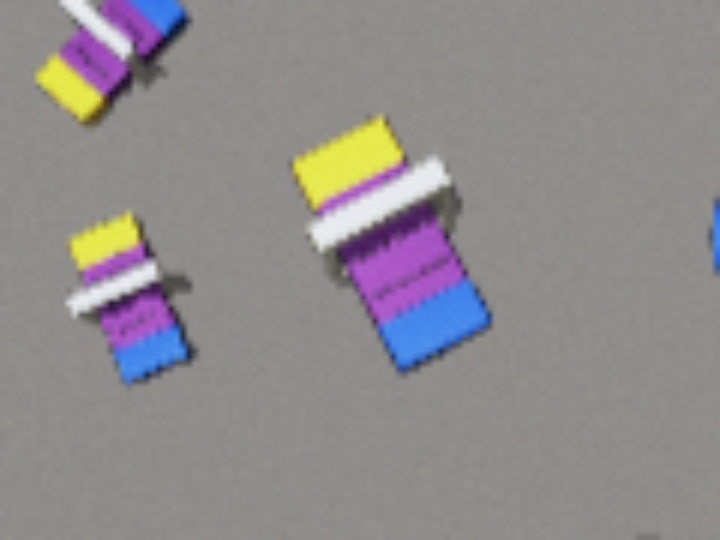

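>>> {"method": "apply_moves", "body": {
  "moves": [
    [[0,0,-1.78],[48.8,-42.5,4],-1],
    [[0,0,-1.78],[48.8,-42.5,4],-1],
    [[0,0,-1.78],[48.8,-42.5,4],-1],
    [[0,0,-1.78],[48.8,-42.5,4],-1],
    [[0,0,-1.78],[48.8,-42.5,4],-1],
    [[0,0,-1.78],[48.8,-42.5,4],-1],
    [[0,0,-1.78],[48.8,-42.5,4],-1],
    [[0,0,-1.78],[48.8,-42.5,4],-1],
    [[0,0,-1.78],[48.8,-42.5,4],-1],
    [[0,0,-1.78],[48.8,-42.5,4],-1],
    [[0,0,-1.78],[48.8,-42.5,4],-1],
    [[0,0,-1.78],[48.8,-42.5,4],-1],
    [[0,0,-1.78],[48.8,-42.5,4],-1],
    [[0,0,-1.78],[48.8,-42.5,4],-1],
    [[0,0,-1.78],[48.8,-42.5,4],-1],
    [[0,0,-1.78],[48.8,-42.5,4],-1],
    [[0,0,-1.78],[48.8,-42.5,4],-1],
    [[0,0,-1.78],[48.8,-42.5,4],-1]
  ]
}}

```text
time: 2.65
tool_pos: [0.5255, -0.0418, 0.2085]
tool_rot: [0.0, 0.502, 0.865, 0.0]
contact_force: [0.8, 0.2, -0.7]
gripper_width: 1.002
grasp_force: 0.0
```

```bash
python3 - <<'E'
from h import *
f=shot("scene");save({"image":cv2.resize(f["image"][120:300,200:400],None,fx=3,fy=3)},"s1.png")
pts(f,"handle_bar");pts(f,"organiser_mid")
t=manip.state();r=R.from_quat(np.roll(t["tool_rot"],-1)); print(t["time"],t["tool_pos"],r.as_matrix().round(3))
E
```

```text
handle_bar 0.65 [0.6   0.081 0.073] [322. 250.]
handle_bar 0.52 [ 0.52  -0.04   0.101] [307. 204.]
handle_bar 0.48 [0.492 0.067 0.068] [348. 230.]
organiser_mid 0.98 [0.49  0.07  0.011] [348. 251.]
organiser_mid 0.9 [0.598 0.082 0.017] [321. 271.]
organiser_mid 0.85 [ 0.516 -0.046  0.02 ] [304. 232.]
organiser_mid 0.35 [0.464 0.257 0.007] [423. 285.]
2.8 [ 0.52564346 -0.04135134  0.20845169] [[-0.497  0.868  0.   ]
 [ 0.868  0.497 -0.   ]
 [-0.     0.    -1.   ]]
```

View pics/s1.png

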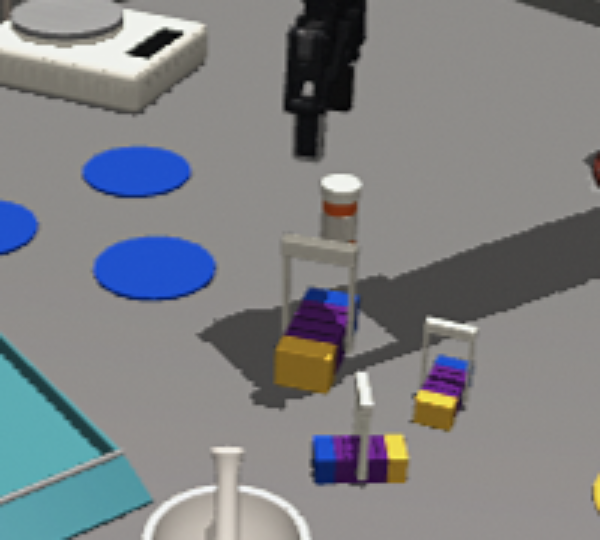

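The gripper is above the bar (crop bar at (320,248), fingers above at (305,130)), aligned. I'll go down and grip.

>>> {"method": "apply_moves", "body": {
  "moves": [
    [[0,0,0],[0,0,4],-1],
    [[0,0,0],[0,0,7],-1],
    [[0,0,0],[0,0,9],-1],
    [[0,0,0],[0,0,10.4],-1],
    [[0,0,0],[0,0,10.4],-1],
    [[0,0,0],[0,0,10.4],0.2],
    [[0,0,0],[0,0,10.4],0.5],
    [[0,0,0],[0,0,10.4],1],
    [[0,0,0],[0,0,10.4],1],
    [[0,0,0],[0,0,10.4],1],
    [[0,0,0],[0,0,10.4],1],
    [[0,0,0],[0,0,10.4],1],
    [[0,0,0],[0,0,10.4],1]
  ]
}}

```text
time: 4.1
tool_pos: [0.5254, -0.0413, 0.1053]
tool_rot: [-0.0, 0.501, 0.865, -0.001]
contact_force: [-4.7, -2.2, 5.8]
gripper_width: 0.132
grasp_force: 58.3
```

Gripped at about 11 mm, matching the bar's thickness. Lifting 12 cm.

>>> {"method": "apply_moves", "body": {
  "moves": [
    [[0,0,0],[0,0,-2],1],
    [[0,0,0],[0,0,-4],1],
    [[0,0,0],[0,0,-7],1],
    [[0,0,0],[0,0,-10],1],
    [[0,0,0],[0,0,-12],1],
    [[0,0,0],[0,0,-12],1],
    [[0,0,0],[0,0,-12],1],
    [[0,0,0],[0,0,-12],1],
    [[0,0,0],[0,0,-12],1],
    [[0,0,0],[0,0,-12],1],
    [[0,0,0],[0,0,-12],1],
    [[0,0,0],[0,0,-12],1],
    [[0,0,0],[0,0,-12],1],
    [[0,0,0],[0,0,-12],1],
    [[0,0,0],[0,0,-12],1],
    [[0,0,0],[0,0,-12],1],
    [[0,0,0],[0,0,-12],1],
    [[0,0,0],[0,0,-12],1]
  ]
}}

```text
time: 5.9
tool_pos: [0.5258, -0.0406, 0.2243]
tool_rot: [0.0, 0.501, 0.865, 0.0]
contact_force: [0.4, 0.7, -2.0]
gripper_width: 0.129
grasp_force: 59.1
```

```bash
python3 - <<'E'
from h import *
f=shot("scene");save({"image":cv2.resize(f["image"][100:280,210:410],None,fx=3,fy=3)},"s2.png")
pts(f,"handle_bar");pts(f,"organiser_mid")
f=shot("top");pts(f,"organiser_mid");pts(f,"handle_bar")
t=manip.state();print(t["time"],t["tool_pos"],t["contact_force"])
E
```

```text
handle_bar 0.6 [0.49  0.068 0.068] [350. 230.]
handle_bar 0.54 [ 0.521 -0.039  0.221] [309. 157.]
handle_bar 0.43 [0.602 0.081 0.073] [321. 250.]
organiser_mid 0.9 [0.596 0.079 0.018] [320. 270.]
organiser_mid 0.88 [0.492 0.07  0.011] [348. 251.]
organiser_mid 0.63 [ 0.52  -0.043  0.139] [306. 190.]
organiser_mid 0.6 [0.606 0.082 0.013] [227. 207.]
organiser_mid 0.53 [0.493 0.067 0.007] [232. 250.]
organiser_mid 0.48 [ 0.526 -0.046  0.135] [275. 232.]
handle_bar 0.49 [ 0.526 -0.044  0.134] [274. 232.]
6.2 [ 0.52581842 -0.040626    0.22429257] [-0.09230301  0.11637257 -3.17589039]
```

View pics/s2.png

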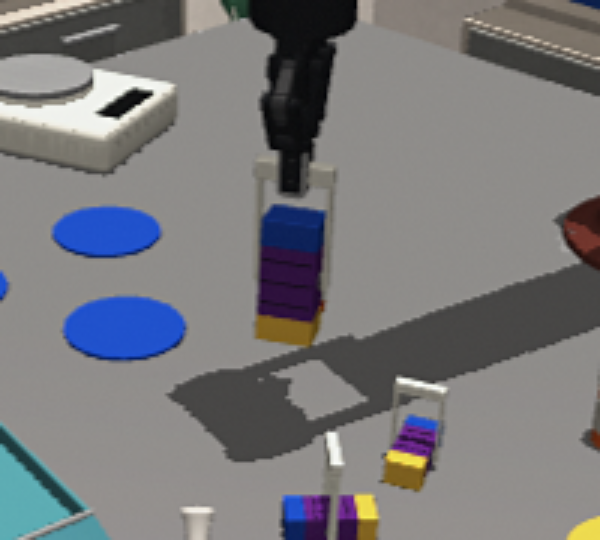

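The yellow end sank (crop: yellow at (288,328), blue on top), so the yellow mat it is. I'll raise, carry over, and settle.

>>> {"method": "apply_moves", "body": {
  "moves": [
    [[0,0,0],[0,0,-3],1],
    [[0,0,0],[1,0.3,-5],1],
    [[0,0,0],[3,1,-5],1],
    [[0,0,0],[6,2,-5],1],
    [[0,0,0],[9,3,-5],1],
    [[0,0,0],[12,4,-5],1],
    [[0,0,0],[15,5,-5],1],
    [[0,0,0],[18,6,-5],1],
    [[0,0,0],[21,7,-5],1],
    [[0,0,0],[24,8.1,-5],1],
    [[0,0,0],[26.5,8.9,-5],1],
    [[0,0,0],[28,9.4,-5],1],
    [[0,0,0],[28.8,9.7,-4],1],
    [[0,0,0],[28.8,9.7,-2],1],
    [[0,0,0],[28.8,9.7,0],1],
    [[0,0,0],[28.8,9.7,2],1],
    [[0,0,0],[28.8,9.7,4],1],
    [[0,0,0],[28.8,9.7,5.5],1],
    [[0,0,0],[28.8,9.7,5.5],1],
    [[0,0,0],[28.8,9.7,5.5],1]
  ]
}}

```text
time: 8.2
tool_pos: [0.4668, 0.2571, 0.1693]
tool_rot: [-0.0, 0.501, 0.865, -0.0]
contact_force: [0.2, -0.8, -2.0]
gripper_width: 0.123
grasp_force: 59.2
```

>>> {"method": "apply_moves", "body": {
  "moves": [
    [[0,0,0],[0,0,0],1],
    [[0,0,0],[0,0,0],1],
    [[0,0,0],[0,0,0],1],
    [[0,0,0],[0,0,0],1],
    [[0,0,0],[0,0,0],1],
    [[0,0,0],[0,0,0],1]
  ]
}}

```text
time: 8.8
tool_pos: [0.4666, 0.2575, 0.1694]
tool_rot: [0.0, 0.501, 0.865, 0.0]
contact_force: [1.1, -0.1, -2.8]
gripper_width: 0.125
grasp_force: 59.2
```

```bash
python3 - <<'E'
from h import *
f=shot("scene");save({"image":cv2.resize(f["image"][160:340,330:530],None,fx=3,fy=3)},"s3.png")
pts(f,"handle_bar");pts(f,"organiser_mid");pts(f,"mat_yellow_top")
f=shot("top");pts(f,"organiser_mid");pts(f,"mat_yellow_top")
t=manip.state();print(t["time"],t["tool_pos"],t["contact_force"])
E
```

```text
handle_bar 0.79 [0.46  0.258 0.167] [439. 221.]
handle_bar 0.57 [0.6   0.082 0.072] [322. 250.]
handle_bar 0.46 [0.487 0.07  0.069] [351. 229.]
organiser_mid 0.89 [0.596 0.081 0.018] [321. 270.]
organiser_mid 0.77 [0.462 0.258 0.084] [430. 256.]
organiser_mid 0.66 [0.49  0.07  0.013] [348. 250.]
mat_yellow_top 0.74 [0.464 0.256 0.008] [423. 285.]
mat_yellow_top 0.68 [0.46  0.258 0.168] [439. 221.]
organiser_mid 0.86 [0.467 0.252 0.078] [152. 257.]
organiser_mid 0.79 [0.494 0.065 0.008] [233. 249.]
organiser_mid 0.65 [0.605 0.079 0.012] [229. 208.]
mat_yellow_top 0.69 [0.469 0.255 0.002] [160. 258.]
9.15 [0.46660812 0.25742657 0.16928726] [ 0.30630758  0.61176974 -2.66916339]
```

View pics/s3.png

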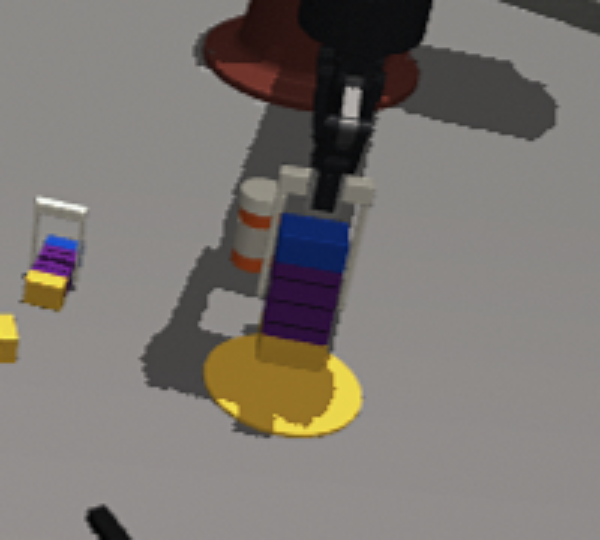

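The case hangs upright, centred above the yellow mat (crop (300,290) over the mat at (283,385)). Lowering gently.

>>> {"method": "apply_moves", "body": {
  "moves": [
    [[0,0,0],[0,0,1],1],
    [[0,0,0],[0,0,1.8],1],
    [[0,0,0],[0,0,2.2],1],
    [[0,0,0],[0,0,2.4],1],
    [[0,0,0],[0,0,2.5],1],
    [[0,0,0],[0,0,2.6],1],
    [[0,0,0],[0,0,2.6],1],
    [[0,0,0],[0,0,2.6],1],
    [[0,0,0],[0,0,2.6],1]
  ]
}}

```text
time: 10.05
tool_pos: [0.467, 0.2577, 0.144]
tool_rot: [0.0, 0.501, 0.865, 0.001]
contact_force: [1.0, 1.2, 0.4]
gripper_width: 0.127
grasp_force: 59.5
```

>>> {"method": "apply_moves", "body": {
  "moves": [
    [[0,0,0],[0,0,0.05],1],
    [[0,0,0],[0,0,0.1],1],
    [[0,0,0],[0,0,0.1],1],
    [[0,0,0],[0,0,0.1],1]
  ]
}}

```text
time: 10.45
tool_pos: [0.4676, 0.2579, 0.1436]
tool_rot: [0.001, 0.501, 0.865, 0.001]
contact_force: [2.0, 1.7, 5.4]
gripper_width: 0.126
grasp_force: 60.1
```

```bash
python3 - <<'E'
from h import *
f=shot("scene");pts(f,"organiser_mid");f=shot("top");pts(f,"organiser_mid")
t=manip.state();print(t["tool_pos"],t["contact_force"],t["ft_torque"])
E
```

```text
organiser_mid 0.92 [0.489 0.069 0.009] [348. 251.]
organiser_mid 0.74 [0.596 0.078 0.016] [320. 270.]
organiser_mid 0.69 [0.466 0.261 0.058] [429. 267.]
organiser_mid 0.47 [0.465 0.256 0.004] [422. 286.]
organiser_mid 0.89 [0.602 0.082 0.01 ] [227. 209.]
organiser_mid 0.69 [0.495 0.069 0.007] [231. 249.]
organiser_mid 0.64 [0.466 0.256 0.051] [154. 258.]
[0.46759388 0.25788069 0.14358076] [1.72718144 1.81276555 5.50853489] [ 0.45291059 -0.35480655  0.04161391]
```

>>> {"method": "apply_moves", "body": {
  "moves": [
    [[0,0,0],[0,0,-0.05],1],
    [[0,0,0],[0,0,-0.05],0.8],
    [[0,0,0],[0,0,-0.05],0.7],
    [[0,0,0],[0,0,-0.05],0.6],
    [[0,0,0],[0,0,-0.05],0.4],
    [[0,0,0],[0,0,-0.05],0.1],
    [[0,0,0],[0,0,-0.05],-0.2],
    [[0,0,0],[0,0,-0.05],-0.5],
    [[0,0,0],[0,0,-0.05],-0.8],
    [[0,0,0],[0,0,-0.05],-1],
    [[0,0,0],[0,0,-0.05],-1],
    [[0,0,0],[0,0,-0.05],-1]
  ]
}}

```text
time: 11.85
tool_pos: [0.4666, 0.2574, 0.1428]
tool_rot: [0.0, 0.501, 0.865, 0.0]
contact_force: [0.2, 0.4, 0.4]
gripper_width: 0.999
grasp_force: 0.0
```

```bash
python3 - <<'E'
from h import *
f=shot("scene");save({"image":cv2.resize(f["image"][160:340,330:530],None,fx=3,fy=3)},"s4.png")
pts(f,"organiser_mid");pts(f,"handle_bar")
E
```

```text
organiser_mid 0.71 [0.466 0.258 0.057] [427. 267.]
organiser_mid 0.65 [0.493 0.066 0.01 ] [346. 251.]
organiser_mid 0.61 [0.597 0.077 0.015] [319. 270.]
organiser_mid 0.19 [ 0.521 -0.243  0.008] [251. 207.]
handle_bar 0.73 [0.6   0.08  0.071] [321. 250.]
handle_bar 0.53 [0.463 0.258 0.141] [436. 233.]
handle_bar 0.5 [0.491 0.071 0.069] [350. 230.]
```

View pics/s4.png

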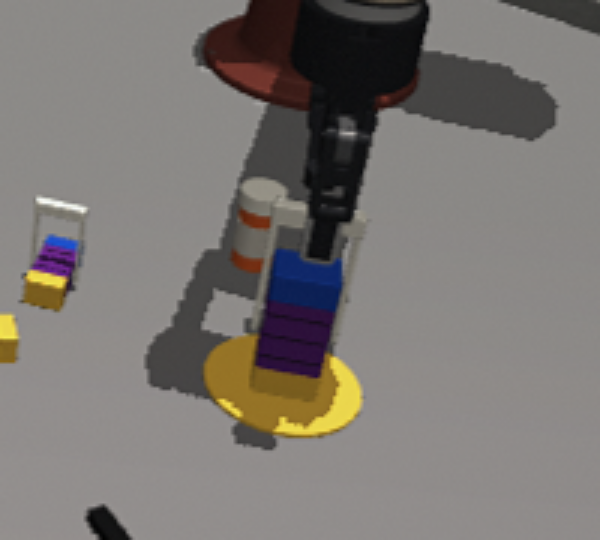

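The case stands on the mat (crop base at (290,380)), with the handle upright and free of the fingers. Rising straight up.

>>> {"method": "apply_moves", "body": {
  "moves": [
    [[0,0,0],[0,0,-1],-1],
    [[0,0,0],[0,0,-3],-1],
    [[0,0,0],[0,0,-6],-1],
    [[0,0,0],[0,0,-10],-1],
    [[0,0,0],[0,0,-13],-1],
    [[0,0,0],[0,0,-13],-1],
    [[0,0,0],[0,0,-13],-1],
    [[0,0,0],[0,0,-13],-1]
  ]
}}

```text
time: 12.8
tool_pos: [0.466, 0.2572, 0.2715]
tool_rot: [-0.001, 0.501, 0.865, -0.001]
contact_force: [-0.1, 0.6, -0.4]
gripper_width: 0.998
grasp_force: 0.0
```

```bash
python3 - <<'E'
from h import *
f=shot("scene");save({"image":cv2.resize(f["image"][160:340,330:530],None,fx=3,fy=3)},"s5.png")
pts(f,"organiser_mid");pts(f,"mat_yellow_top");print(manip.state()["tool_pos"])
E
```

```text
organiser_mid 0.94 [0.466 0.26  0.059] [428. 267.]
organiser_mid 0.62 [0.492 0.068 0.011] [346. 251.]
organiser_mid 0.57 [0.594 0.082 0.015] [322. 271.]
mat_yellow_top 0.8 [0.463 0.257 0.007] [424. 285.]
[0.46589029 0.25715572 0.2710056 ]
```

View pics/s5.png

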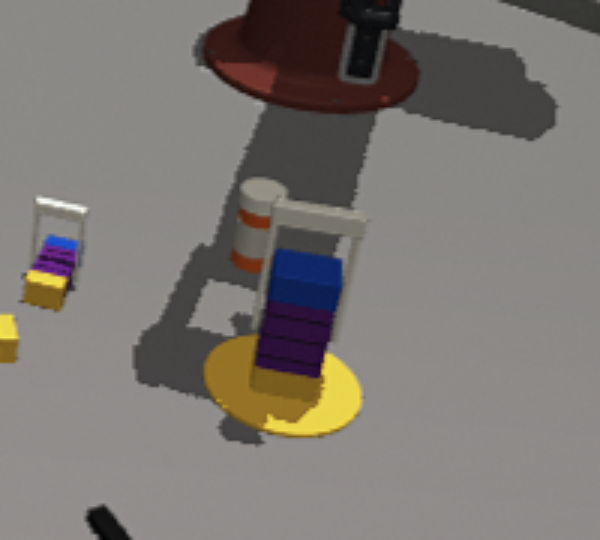

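The organiser stands upright on the mat, yellow end down at crop (287,382), with the gripper clear of it.

```bash
python3 -c "
from plant import manip
print(manip.job_done())"
```

```text
the job is handed in; nothing more can be done
None
```

The yellow end sank when I lifted the organiser, so it now stands upright, yellow end down and released, about 4 mm from the yellow mat's centre by the last camera reading. The mortar was never approached, and the job was handed in at about 13 s; no verdict came back.

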